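# Put the lathe accessories back on their silhouette pads

### The job

The lesson is over: put each of the four lathe accessories on the bench (V-block, drill chuck, brass ring and square tool post) back on the black rubber pad whose green silhouette matches its shape, centred and upright, with the V-block and the tool post turned to line up with their silhouettes. Do not tip any of them over on the way, and leave the red oil can and the aluminium billet where they stand; let go of everything at the end.

Things in the scene. Friction and masses are not known exactly. Their poses are not given: they have to be found in the camera images.
- vblock_mid (a point): Bare steel V-block, an oblong block 76 mm long (its x), 36 mm wide (its y), 36 mm high, with a V groove along the length in its top (groove mouth 24 mm wide, 20 mm deep). The point is its centre, half-way up (18 mm above its underside); z is up. About 0.6 kg.
- drillchuck_mid (a point): Grey steel drill chuck standing on its flat back, jaws up: a round body 44 mm in diameter up to 46 mm high, then a bright nose that tapers to 22 mm at 60 mm; three small jaws above that to 66 mm. A pale metal band runs round its foot. The point is on its axis, 30 mm above its underside; z is up. About 0.45 kg.
- ring_mid (a point): Brass spacer ring lying flat, outside diameter 60 mm, bore 36 mm, 28 mm high. The point is on its axis, half-way up (14 mm above its underside); z is up. About 0.35 kg.
- toolpost_mid (a point): Square lathe tool post, blue upper and lower plates with a dark slot between all round (the slots are only for looks: the sides grip like flat faces of a 56 mm square block), bright bolt heads on top. 56 x 56 mm (its x and y are square to its sides), 44 mm high, bolt heads to 50 mm. The point is its centre, 22 mm above its underside; z is up. About 0.65 kg.
- pad_vblock_top (a point): Fixed black rubber pad, 100 x 100 mm, 6 mm thick, lying on the bench, with a filled lime-green silhouette painted flat on top (nothing to fit into): an oblong of 84 x 44 mm, for the V-block. The point is the centre of the pad's top face (6 mm above the bench), which is the centre of the silhouette; z is up, x runs along the oblong's long side.
- pad_drillchuck_top (a point): Fixed black rubber pad, 100 x 100 mm, 6 mm thick, lying on the bench, with a filled lime-green silhouette painted flat on top (nothing to fit into): a plain disc of 52 mm diameter, for the drill chuck. The point is the centre of the pad's top face (6 mm above the bench), which is the centre of the silhouette; z is up, x and y run along the pad's sides.
- pad_ring_top (a point): Fixed black rubber pad, 100 x 100 mm, 6 mm thick, lying on the bench, with a filled lime-green silhouette painted flat on top (nothing to fit into): a ring of 68 mm outside and 28 mm inside diameter (black in the middle), for the brass ring. The point is the centre of the pad's top face (6 mm above the bench), which is the centre of the silhouette; z is up, x and y run along the pad's sides.
- pad_toolpost_top (a point): Fixed black rubber pad, 100 x 100 mm, 6 mm thick, lying on the bench, with a filled lime-green silhouette painted flat on top (nothing to fit into): a square of 64 x 64 mm, for the tool post. The point is the centre of the pad's top face (6 mm above the bench), which is the centre of the silhouette; z is up, x and y run along the square's sides.
- oiler_mid (a point): Bystander, to be left alone: red oil can standing upright, 56 mm diameter, top of the can at 52 mm, thin brass spout to 71 mm high that leans out 25 mm along its x. The point is on its axis, 25 mm above the bench; loose.
- billet_center (a point): Bystander, to be left alone: plain aluminium billet standing on end, 38 mm diameter, 45 mm high. The point is its centre; loose.
Not all that is in view belongs to the job. Leave any orange, turquoise or white look-alike of the part that bears ring_mid alone.

How it is judged:
By the outcome, as a careful person would: the job done as asked, in the order asked, and still so for the second after the job is handed in, with the robot touching nothing.
It also fails if it takes over 112 s, if anything falls off the work surface, if the arm or the gripper's body presses on something with over 40 N, if the wrist force passes 120 N, or if a joint passes its speed limit or range.

### The arm

A 7-joint arm with a two-finger parallel gripper is mounted at the origin on the work surface. World frame = base frame: x ahead of the robot, y to its left, z up, the work surface at z = 0. Lengths are in m, angles in rad, forces in N, time in s.
With the tool pointing down it reaches from about 0.35 to 0.9 m from the base axis. Payload 19.9 kg.
Tool frame: the origin (TCP) lies between the finger pads; the fingertips stand 11 mm ahead of it and the grasp point (between the pads) lies 8 mm behind it (env.nose_length is the distance from the TCP to the fingertips, in m); z points along the fingers, y is the line along which they close (so a half turn about z gives the same grasp; the last joint's range is limited). The gripper opens to 94 mm and grips with 3 to 60 N. Pads are 16 mm wide; open, the fingers measure 119 mm over their backs; the gripper's body (75 mm by 177 mm) begins 78 mm behind the grasp point.
Start: joints at [1.183, 0.417, -0.01, 1.614, 0.005, 1.111, -0.053], TCP at [0.212, -0.588, 0.216] pointing down, gripper open.
Joint ranges: [-2.81, 2.81], [-0.39, 2.02], [-1.27, 1.25], [0.06, 2.57], [-1.19, 4.33], [0.19, 2], [-2.82, 2.82]. Speed limits (rad/s): [1.89, 1.89, 2.39, 2.39, 3.01, 3.01, 3.01].

### API

Orientations are given as a rotation vector (axis times angle).
In Python, from rig import env gives the robot as it stands.
- The arm moves only by the tool drive_tool, never from a script. Its argument "commands" is text: rows parted by semicolons, each of 5 numbers parted by spaces: the gripper command: -1 is fully open, 1 is shut, values between are in proportion, then the shift along the tool's x, y, z in m, then the turn about the tool's z in rad. In form: grip tx ty tz yaw; .... A call has 1 to 12 rows; each row shifts and turns the commanded pose from where the row before left it, along the tool's axes as they then stand; what a row does not reach is not made up. A row lasts 1/12 s, in which the tool goes at most 41.7 mm and 7.16 degrees, less where a joint would pass 70% of its speed; a pose out of reach is approached as far as the arm can. A call is refused whole if a number of a shift passes 0.0417 or a number of a turn 0.125, either way. A call with a gripper value outside its range is refused whole. The fingers move at their own pace and stop on an object; "squeeze" is the grip in N (left out, the last holds). Time passes only in rows, so rows that do not move let the fingers close. It gives the time, the measured TCP pose, the force, the opening and the grip force at its end, in the units of the state.
- env.observe(): the state, without advancing time (a new reading comes with each control period).
- env.camera(name): name is "scene" or "top" or "wrist"; returns the picture (384x512x3 uint8, blue, green, red); there is no depth.
- env.calibration(name): a dict with "fx", "fy", "cx", "cy" (pixels), "distortion" ([k1, k2, p1, p2, k3] as OpenCV has them; the pictures are not rectified), "extrinsics" (4x4, takes a point from world to camera coordinates). Camera axes: x right, y up, looking along -z (the intrinsics and any distortion apply to the point x, -y, -z); pixel columns grow to the right and rows downward; lengths in m; the calibration is good to about 2 mm. A picture is of the moment at which its call begins: read the wrist's pose just before it. calibration takes no time and is no camera call; for the wrist camera it gives the pose at the moment of the call.
- env.finish_job(): hands the job in; it is judged then, once.
The state is a dict: "time": time; "joint_pos": joint angles; "qvel": joint speeds; "joint_torque": joint torques, N m; "ee_pos": TCP position; "tool_rot": TCP orientation; "wrist_force": force on the tool from outside, world axes, zero at the start; "wrist_torque": the same for the moment, N m; "finger_gap": opening from 0.0 (shut) to 1.0 (fully open); "gripper_force": force on a finger pad.
Only numpy, scipy, OpenCV 4.12 (cv2) and the standard library are available. Lean on these libraries where they do the work, as an engineer would, in place of code of your own. Each camera call takes 0.05 s, during which the arm holds its last target. There are 200 camera calls.

## Working session

There is one attempt and no reset: what is moved stays moved. The work goes in short steps, Python scripts to look and compute and a tool call to move; the robot and the scene stay as the last step left them, time stands still between calls to the robot, and variables do not carry over. Pictures are saved under pics/ and viewed, at most 14 in all, crops included, and the job is handed in when it is done.

Besides the shell and the picture viewer there is one more tool, called after "Emit:" by a JSON object that holds its "name" and its "arguments". drive_tool: Moves the arm, as the interface text tells. Its arguments: {"type":"object","properties":{"commands":{"type":"string"},"squeeze":{"type":"number"}},"required":["commands"]}

```bash
ls; mkdir -p pics
python3 - <<'E'
from rig import env
import cv2
s=env.observe();print({k:s[k] for k in('time','ee_pos','tool_rot','finger_gap','joint_pos')})
for n in('scene','top'):
    cv2.imwrite(f'pics/{n}0.png',env.camera(n)); c=env.calibration(n);print(n,c)
E
```

```text
pics
{'time': 0.0, 'ee_pos': array([ 0.21228466, -0.58742903,  0.21578893]), 'tool_rot': array([-3.09321164e+00, -5.41828086e-01,  4.99439060e-04]), 'finger_gap': 0.9989576964043283, 'joint_pos': array([ 1.18251013,  0.41801803, -0.01031465,  1.61419514,  0.00470034,
        1.11072656, -0.05299025])}
scene {'fx': 409.45430892269195, 'fy': 409.45430892269195, 'cx': 258.60529637417517, 'cy': 199.696662998731, 'distortion': array([0.04365095, 0.        , 0.        , 0.        , 0.        ]), 'extrinsics': array([[ 0.83522202,  0.54977628,  0.01225607, -0.49497425],
       [-0.43307712,  0.64387053,  0.63077329,  0.18262564],
       [ 0.33889288, -0.53214357,  0.77587038, -1.33102693],
       [ 0.        ,  0.        ,  0.        ,  1.        ]])}
top {'fx': 381.69730812208127, 'fy': 381.69730812208127, 'cx': 263.03861998107914, 'cy': 191.32767937828015, 'distortion': array([-0.11650807,  0.        ,  0.        ,  0.        ,  0.        ]), 'extrinsics': array([[ 0.0280919 , -0.99955173,  0.0103531 ,  0.03948705],
       [ 0.98497607,  0.02944475,  0.17016212, -0.56224583],
       [-0.17039068,  0.00541738,  0.98536169, -0.99912985],
       [ 0.        ,  0.        ,  0.        ,  1.        ]])}
```

Run:
```python
import cv2
i=cv2.imread('pics/top0.png'); cv2.imwrite('pics/top0b.png',cv2.resize(i,(800,600),interpolation=cv2.INTER_CUBIC))
```

```text
(no output)
```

View pics/top0b.png

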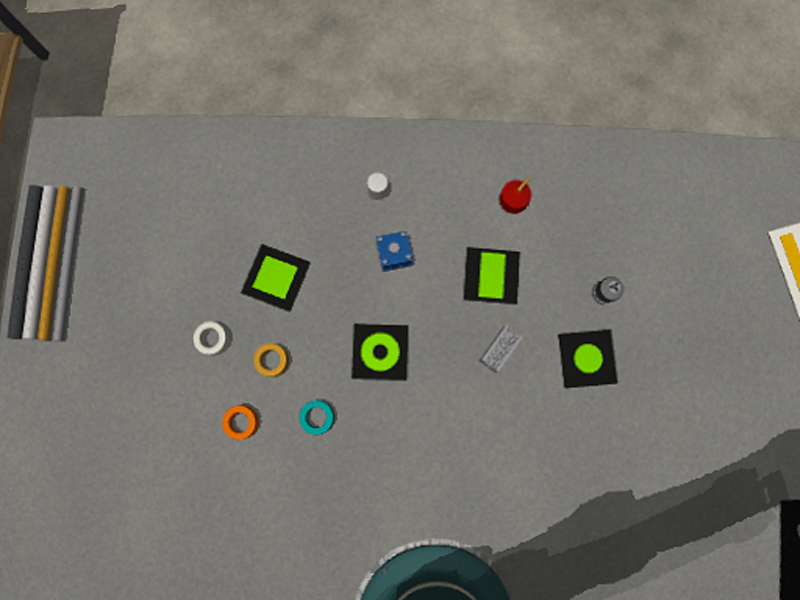

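View pics/scene0.png

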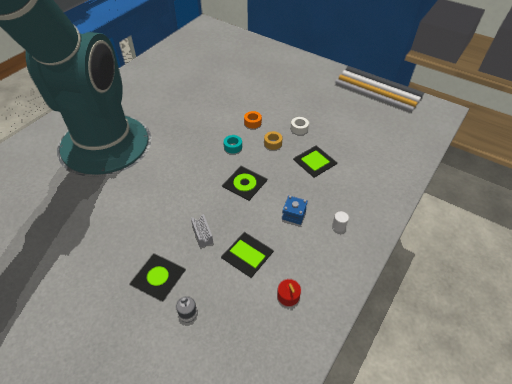

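The top view (800×600) shows the pads: square (276,278), oblong (492,275), ring (380,352) and disc (588,358). The objects are the tool post (395,250), chuck (608,290), V-block (501,349) and brass ring (271,359). The look-alike rings, the oil can (516,196) and the billet (377,184) stay put. Next I measure the pads and make enlarged crops of the four objects.

```bash
cat > h.py <<'E'
import cv2, numpy as np
from rig import env
def ray(c,uv):
    K=np.array([[c['fx'],0,c['cx']],[0,c['fy'],c['cy']],[0,0,1]])
    p=cv2.undistortPoints(np.array(uv,float).reshape(-1,1,2),K,np.array(c['distortion']))[:,0]
    R,t=c['extrinsics'][:3,:3],c['extrinsics'][:3,3]
    d=np.c_[p[:,0],-p[:,1],-np.ones(len(p))]@R
    return -R.T@t,d
def world(c,uv,z):
    o,d=ray(c,uv); return (o+d*((z-o[2])/d[:,2])[:,None])[:,:2]
def px(c,P):
    K=np.array([[c['fx'],0,c['cx']],[0,c['fy'],c['cy']],[0,0,1]])
    F=np.diag([1,-1,-1.]); R=F@c['extrinsics'][:3,:3]; t=F@c['extrinsics'][:3,3]
    return cv2.projectPoints(np.array(P,float).reshape(-1,1,3),cv2.Rodrigues(R)[0],t,K,np.array(c['distortion']))[0][:,0]
def green(img):
    h=cv2.cvtColor(img,cv2.COLOR_BGR2HSV); return cv2.inRange(h,(35,120,100),(55,255,255))
def blobs(c,m,z,amin=60):
    out=[]
    for k in cv2.findContours(m,cv2.RETR_EXTERNAL,cv2.CHAIN_APPROX_NONE)[0]:
        if cv2.contourArea(k)<amin: continue
        mo=cv2.moments(k); ctr=[mo['m10']/mo['m00'],mo['m01']/mo['m00']]
        w=world(c,k[:,0],z); r=cv2.minAreaRect((w*1000).astype(np.float32))
        M=cv2.moments((w*1e3).astype(np.float32))
        out.append((np.round(ctr,1),np.round([M['m10']/M['m00'],M['m01']/M['m00']],1),np.round(r[1],0),round(r[2],1)))
    return out
E
python3 - <<'E'
from h import *
for n in('top','scene'):
    c=env.calibration(n); i=cv2.imread(f'pics/{n}0.png')
    print(n)
    for b in blobs(c,green(i),.006): print(*b)
i=cv2.imread('pics/top0.png')
cs=[]
for u,v in [(321,223),(389,185),(173,230),(253,160)]:
    cs.append(cv2.resize(i[v-25:v+25,u-25:u+25],(300,300),interpolation=cv2.INTER_CUBIC))
cv2.imwrite('pics/crops.png',np.vstack([np.hstack(cs[:2]),np.hstack(cs[2:])]))
c=env.calibration('wrist');print(c, env.observe()['ee_pos'])
E
```

```text
top
[376. 229.] [ 469.  -269.3] [52. 50.] 45.8
[242.9 224.7] [471.2 109.6] [68. 68.] 1.8
[175.6 177.1] [602.6 309.1] [65. 64.] 70.5
[314.5 176. ] [617.8 -91.7] [46. 85.] 86.7
scene
[157.3 275.5] [ 466.8 -268.4] [51. 54.] 43.3
[247.1 253.2] [616.1 -91.1] [46. 86.] 86.7
[244.3 181.8] [468.8 109.9] [66. 68.] 34.0
[314.8 160. ] [600.5 308.8] [66. 67.] 71.1
{'fx': 331.85563378665586, 'fy': 331.85563378665586, 'cx': 258.69476414727643, 'cy': 191.86321392156336, 'distortion': array([-0.09784796,  0.        ,  0.        ,  0.        ,  0.        ]), 'extrinsics': array([[ 3.40508142e-01, -9.40241514e-01, -3.15958815e-04,
        -6.24945592e-01],
       [ 9.09568694e-01,  3.29485085e-01, -2.53227901e-01,
         2.56215216e-02],
       [ 2.38199488e-01,  8.59387757e-02,  9.67406600e-01,
        -3.90381936e-01],
       [ 0.00000000e+00,  0.00000000e+00,  0.00000000e+00,
         1.00000000e+00]])} [ 0.21231223 -0.58750313  0.21589707]
```

View pics/crops.png

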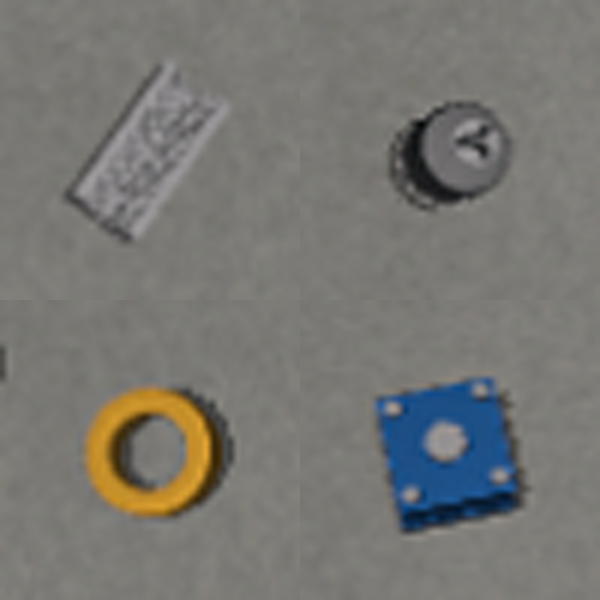

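Crop positions, read in the 6× crops: V-block top-face centre (150,150), chuck body top (465,150), ring top (150,451), tool post top centre (446,447). The pad centres from the two cameras agree to about 2 mm. Now I convert the object positions.

```bash
cat >> h.py <<'E'
def pose():
    s=env.observe(); R=cv2.Rodrigues(np.array(s['tool_rot'],float))[0]
    return np.array(s['ee_pos']),R,np.degrees(np.arctan2(R[1,0],R[0,0])),s
def plan(x,y,yaw,z=None):
    "yaw: wanted world angle (deg) of tool x; the turn is taken first, then shift in tool axes (mm)"
    p,R,a,s=pose(); best=(yaw-a+90)%180-90
    t=np.radians(a+best); d=np.array([x,y])-p[:2]*1000
    print('yaw now %.1f turn %.3f rad; shift x %.1f y %.1f%s'%(a,-np.radians(best),d@[np.cos(t),np.sin(t)],d@[np.sin(t),-np.cos(t)],'' if z is None else ' z %.1f'%(p[2]*1000-z)),
      'pos',np.round(p*1000,1),'j7 %.2f t %.1f'%(s['joint_pos'][6],s['time']))
E
python3 - <<'E'
from h import *
c=env.calibration('top')
def o(u,v,p): return [(u-25)+(p[0]+.5)/6-.5,(v-25)+(p[1]+.5)/6-.5]
V=[o(321,223,p) for p in[(72,193),(135,240),(228,103),(167,62)]]
w=world(c,V,.036)*1e3;print('V',w.round(1),w.mean(0),np.linalg.norm(np.diff(w,axis=0),axis=1),[np.degrees(np.arctan2(*(b-a)[::-1])) for a,b in((w[0],w[3]),(w[1],w[2]))])
print('chuck',world(c,[o(389,185,(165,150))],.046)*1e3,world(c,[o(389,185,(178,142))],.066)*1e3)
print('ring',world(c,[o(173,230,(150,151))],.028)*1e3)
T=[o(253,160,p) for p in[(78,102),(192,80),(215,190),(100,215)]]
w=world(c,T,.044)*1e3;print('T',w.round(1),w.mean(0),np.linalg.norm(np.diff(w,axis=0),axis=1),[np.degrees(np.arctan2(*(b-a)[::-1])) for a,b in((w[0],w[1]),(w[3],w[2]))])
E
```

```text
V [[ 459.8  -69.2]
 [ 439.2  -98.3]
 [ 503.1 -141. ]
 [ 521.4 -112.7]] [ 480.86930765 -105.30832637] [35.67220848 76.88534447 33.73598157] [np.float64(-35.214694548010456), np.float64(-33.748699189782506)]
chuck [[ 591.13039841 -302.72168126]] [[ 591.0306639  -301.95022426]]
ring [[449.15420694 302.47673574]]
T [[672.9 121.9]
 [685.1  68.9]
 [632.5  56.7]
 [619.  109.6]] [652.36341898  89.29586068] [54.40444089 54.07014192 54.63634312] [np.float64(-76.9424288250999), np.float64(-75.6856150081388)]
```

```bash
python3 -c "
from h import *
plan(481,-105,-34.5,200)"
```

```text
yaw now 19.9 turn 0.949 rad; shift x -51.9 y -549.8 z 15.9 pos [ 212.3 -587.5  215.9] j7 -0.05 t 0.1
```

Emit:
{"name": "drive_tool", "arguments": {"commands": "-1 0 0 0 0.119; -1 0 0 0 0.119; -1 0 0 0 0.119; -1 0 0 0 0.119; -1 0 0 0 0.119; -1 0 0 0 0.119; -1 0 0 0 0.119; -1 0 0 0 0.116; -1 -0.004 -0.04 0 0; -1 -0.004 -0.04 0 0; -1 -0.004 -0.04 0 0; -1 -0.004 -0.04 0 0"}}

```text
time: 1.1
ee_pos: [0.2903, -0.445, 0.2161]
tool_rot: [-3.0, 0.932, 0.001]
wrist_force: [1.2, -0.8, -0.0]
finger_gap: 0.996
gripper_force: 0.0
```

Emit:
{"name": "drive_tool", "arguments": {"commands": "-1 -0.004 -0.04 0 0; -1 -0.004 -0.04 0 0; -1 -0.004 -0.04 0 0; -1 -0.004 -0.04 0 0; -1 -0.004 -0.04 0 0; -1 -0.004 -0.04 0 0; -1 -0.004 -0.04 0 0; -1 -0.004 -0.04 0 0; -1 -0.004 -0.04 0.008 0; -1 0 -0.03 0.008 0; -1 0 0 0 0; -1 0 0 0 0"}}

```text
time: 2.1
ee_pos: [0.4813, -0.1036, 0.1998]
tool_rot: [-3.001, 0.927, 0.002]
wrist_force: [-0.7, -1.0, 0.3]
finger_gap: 0.999
gripper_force: 0.0
```

```bash
python3 -c "
from h import *
plan(481,-105,-34.5,15)
c=env.calibration('wrist');i=env.camera('wrist');np.save('w1.npy',c,allow_pickle=True)
cv2.imwrite('pics/w1.png',i)
a=np.radians(-34.5);X=np.array([np.cos(a),np.sin(a)]);Y=np.array([-X[1],X[0]])
C=[np.r_[np.array([.481,-.105])+s*.038*X+t*.018*Y,.036] for s in(1,-1) for t in(1,-1)]
print(px(c,C).round(1))"
```

```text
yaw now -34.3 turn 0.003 rad; shift x 0.6 y 1.3 z 184.8 pos [ 481.3 -103.6  199.8] j7 -2.06 t 2.1
[[242.7 142.1]
 [278.8 142.2]
 [243.3 214.5]
 [277.4 214.6]]
```

View pics/w1.png

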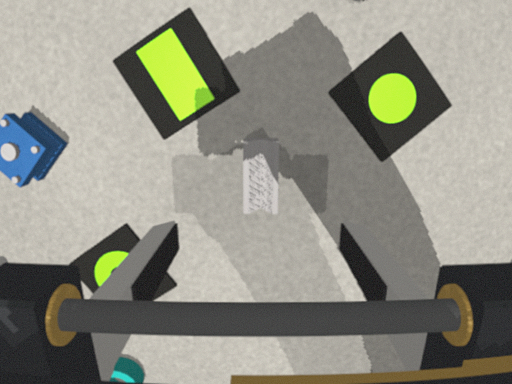

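The wrist view shows the V-block between columns 243 and 278 with its near end at row 214, within 1 px of the prediction. Descend and grip.

Emit:
{"name": "drive_tool", "arguments": {"commands": "-1 0 0.001 0.04 0.003; -1 0 0 0.04 0; -1 0 0 0.04 0; -1 0 0 0.035 0; -1 0 0 0.02 0; -1 0 0 0.01 0; -1 0 0 0 0; 0.1 0 0 0 0; 0.5 0 0 0 0; 0.8 0 0 0 0; 1 0 0 0 0; 1 0 0 0 0", "squeeze": 35}}

```text
time: 3.15
ee_pos: [0.481, -0.106, 0.0163]
tool_rot: [-2.999, 0.936, -0.002]
wrist_force: [-0.3, -0.3, 0.3]
finger_gap: 0.682
gripper_force: 0.0
```

Emit:
{"name": "drive_tool", "arguments": {"commands": "1 0 0 0 0; 1 0 0 0 0; 1 0 0 0 0; 1 0 0 0 0"}}

```text
time: 3.48
ee_pos: [0.4805, -0.1059, 0.0155]
tool_rot: [-2.999, 0.936, 0.0]
wrist_force: [-0.4, 0.0, 0.3]
finger_gap: 0.4
gripper_force: 0.4
```

```bash
python3 -c "
from h import *
plan(617,-91.4,-3.3,100)"
```

```text
yaw now -34.7 turn -0.548 rad; shift x 135.4 y -22.3 z -84.5 pos [ 480.5 -105.9   15.5] j7 -2.13 t 3.5
```

Emit:
{"name": "drive_tool", "arguments": {"commands": "1 0 0 0 0; 1 0 0 0 0; 1 0 0 0 0; 1 0 0 0 0; 1 0 0 -0.015 0; 1 0 0 -0.03 0; 1 0 0 -0.035 0; 1 0 0 0 0"}}

```text
time: 4.15
ee_pos: [0.4828, -0.1063, 0.1001]
tool_rot: [-2.998, 0.936, -0.009]
wrist_force: [4.0, -1.0, -4.8]
finger_gap: 0.382
gripper_force: 35.0
```

```bash
python3 -c "
from h import *
plan(617,-91.4,-3.3,60)
s=env.observe();print(s['finger_gap']*94,s['gripper_force'],s['wrist_force'])"
```

```text
yaw now -34.7 turn -0.548 rad; shift x 133.2 y -22.6 z 40.1 pos [ 482.8 -106.3  100.1] j7 -2.10 t 4.2
35.875114666324535 34.9998240172863 [ 3.98758409 -1.01558398 -4.80339011]
```

Emit:
{"name": "drive_tool", "arguments": {"commands": "1 0 0 0 -0.11; 1 0 0 0 -0.11; 1 0 0 0 -0.11; 1 0 0 0 -0.11; 1 0 0 0 -0.108; 1 0.033 -0.006 0 0; 1 0.033 -0.006 0 0; 1 0.034 -0.006 0 0; 1 0.034 -0.005 0.01 0; 1 0 0 0.02 0; 1 0 0 0 0; 1 0 0 0 0"}}

```text
time: 5.15
ee_pos: [0.614, -0.0904, 0.0634]
tool_rot: [-3.14, 0.09, 0.007]
wrist_force: [0.4, 1.2, -5.6]
finger_gap: 0.383
gripper_force: 35.0
```

```bash
python3 -c "
from h import *
plan(617,-91.4,-3.3,22.5)
s=env.observe();print(s['gripper_force'])
c=env.calibration('wrist');i=env.camera('wrist');cv2.imwrite('pics/w2.png',i)
p,R,a,_=pose()
r=np.radians(a);X=np.array([np.cos(r),np.sin(r)]);Y=np.array([-X[1],X[0]])
print(px(c,[np.r_[p[:2]+u*.038*X+v*.018*Y,p[2]+.0205] for u in(1,-1) for v in(1,-1)]).round(1))
a=np.radians(-3.3);X=np.array([np.cos(a),np.sin(a)]);Y=np.array([-X[1],X[0]])
print(px(c,[np.r_[np.array([.617,-.0914])+u*.042*X+v*.022*Y,.006] for u in(1,-1) for v in(1,-1)]).round(1))
"
```

```text
yaw now -3.3 turn 0.001 rad; shift x 3.0 y 0.8 z 40.9 pos [614.  -90.4  63.4] j7 -1.69 t 5.2
34.99982312321663
[[219.8 187.1]
 [299.1 187.2]
 [224.7 328.5]
 [293.7 328.6]]
[[227.8 149.7]
 [292.4 149.8]
 [230.4 262. ]
 [289.2 262. ]]
```

View pics/w2.png

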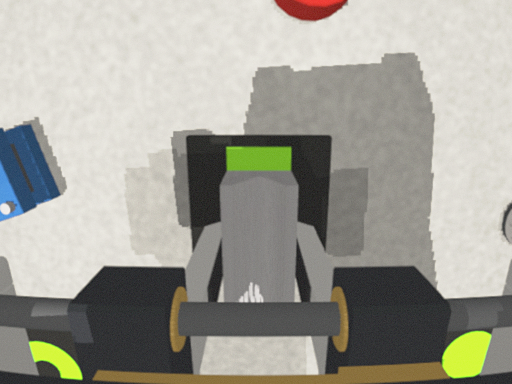

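The wrist view shows the oblong's far edge at row 147, columns 227–292, with the block centred at columns 221–298. Block and pad show the same shift of about 1.5 mm, so the targets hold. Lower and release.

Emit:
{"name": "drive_tool", "arguments": {"commands": "1 0.003 0.001 0.012 0; 1 0 0 0.012 0; 1 0 0 0.009 0; 1 0 0 0.006 0; 1 0 0 0.002 0; 1 0 0 0 0; 1 0 0 0 0; 0.1 0 0 0 0; -0.3 0 0 0 0; -1 0 0 0 0; -1 0 0 0 0; -1 0 0 0 0"}}

```text
time: 6.2
ee_pos: [0.6189, -0.0918, 0.0248]
tool_rot: [3.14, -0.09, 0.001]
wrist_force: [0.6, 0.3, -0.6]
finger_gap: 0.696
gripper_force: 0.0
```

Emit:
{"name": "drive_tool", "arguments": {"commands": "-1 0 0 0 0; -1 0 0 0 0; -1 0 0 -0.02 0; -1 0 0 -0.04 0; -1 0 0 -0.04 0; -1 0 0 -0.035 0; -1 0 0 0 0; -1 0 0 0 0"}}

```text
time: 6.87
ee_pos: [0.6196, -0.0919, 0.1616]
tool_rot: [3.14, -0.09, 0.006]
wrist_force: [0.1, -0.0, -0.5]
finger_gap: 1.002
gripper_force: 0.0
```

```bash
python3 -c "
from h import *
i=env.camera('wrist');cv2.imwrite('pics/w3.png',i)
plan(590.5,-302,-27,175)
for y in (0,30,60,90,-27): plan(590.5,-302,y,175)
"
```

```text
yaw now -3.3 turn 0.414 rad; shift x 70.3 y 200.0 z -15.2 pos [618.7 -91.8 159.8] j7 -1.65 t 6.9
yaw now -3.3 turn -0.057 rad; shift x -28.2 y 210.2 z -15.2 pos [618.7 -91.8 159.8] j7 -1.65 t 6.9
yaw now -3.3 turn -0.581 rad; shift x -129.5 y 167.9 z -15.2 pos [618.7 -91.8 159.8] j7 -1.65 t 6.9
yaw now -3.3 turn -1.105 rad; shift x -196.1 y 80.7 z -15.2 pos [618.7 -91.8 159.8] j7 -1.65 t 6.9
yaw now -3.3 turn 1.513 rad; shift x 210.2 y 28.2 z -15.2 pos [618.7 -91.8 159.8] j7 -1.65 t 6.9
yaw now -3.3 turn 0.414 rad; shift x 70.3 y 200.0 z -15.2 pos [618.7 -91.8 159.8] j7 -1.65 t 6.9
```

View pics/w3.png

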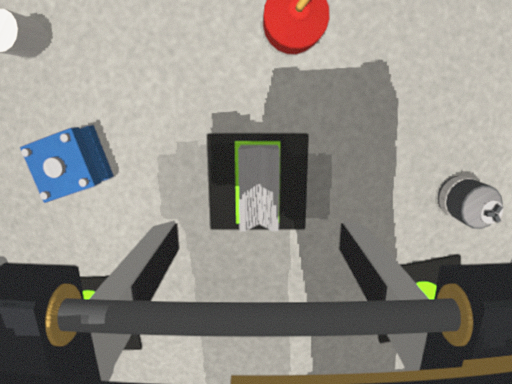

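The V-block stands upright on its oblong, columns 240–279 inside the green 235–281. I check its lengthwise centring with a pixel profile.

```bash
python3 -c "
from h import *
i=cv2.imread('pics/w3.png').astype(int)
for v in list(range(136,158))+list(range(222,236)): print(v,i[v,244].tolist(),i[v,275].tolist(),i[v,259].tolist())
c=env.calibration('wrist')
a=np.radians(-3.3);X=np.array([np.cos(a),np.sin(a)])
for z,L in((.006,.042),(.042,.038),(.006,.038)): print(px(c,[np.r_[np.array([.617,-.0914])+u*L*X,z] for u in(1,-1)]).round(1))
"
```

```text
136 [33, 38, 36] [38, 38, 39] [39, 40, 42]
137 [37, 35, 35] [32, 31, 35] [35, 39, 37]
138 [36, 36, 33] [33, 32, 32] [35, 35, 36]
139 [33, 26, 33] [26, 26, 27] [39, 33, 38]
140 [31, 70, 50] [31, 56, 39] [32, 57, 44]
141 [44, 141, 95] [33, 111, 74] [41, 114, 79]
142 [35, 163, 109] [36, 148, 99] [37, 148, 94]
143 [42, 160, 106] [39, 151, 99] [42, 156, 102]
144 [65, 137, 100] [59, 136, 99] [60, 135, 97]
145 [94, 115, 102] [89, 116, 103] [96, 117, 108]
146 [99, 103, 102] [96, 95, 99] [103, 102, 107]
147 [96, 96, 98] [96, 95, 99] [113, 112, 113]
148 [99, 99, 101] [98, 103, 103] [113, 111, 114]
149 [107, 108, 110] [105, 106, 108] [109, 109, 111]
150 [110, 113, 115] [109, 109, 112] [109, 113, 115]
151 [106, 108, 112] [110, 112, 113] [112, 115, 118]
152 [109, 108, 109] [115, 117, 119] [109, 112, 115]
153 [111, 112, 114] [111, 112, 115] [113, 110, 111]
154 [115, 113, 114] [113, 114, 113] [109, 113, 113]
155 [113, 114, 116] [111, 115, 116] [115, 115, 115]
156 [112, 113, 114] [113, 112, 114] [115, 113, 115]
157 [114, 113, 114] [113, 114, 117] [107, 108, 112]
222 [191, 192, 198] [193, 196, 200] [178, 182, 185]
223 [196, 200, 204] [189, 193, 199] [166, 169, 173]
224 [192, 195, 201] [193, 195, 202] [117, 120, 123]
225 [189, 192, 198] [194, 198, 202] [66, 69, 69]
226 [192, 196, 199] [192, 194, 198] [37, 39, 40]
227 [189, 194, 197] [195, 199, 203] [40, 41, 43]
228 [190, 195, 197] [193, 199, 200] [55, 55, 58]
229 [195, 198, 200] [197, 200, 203] [100, 109, 108]
230 [195, 196, 201] [192, 196, 203] [147, 154, 157]
231 [179, 182, 186] [173, 181, 184] [167, 175, 180]
232 [159, 168, 171] [167, 176, 177] [166, 173, 178]
233 [162, 171, 175] [161, 168, 172] [158, 170, 171]
234 [165, 175, 177] [155, 163, 170] [162, 171, 171]
235 [163, 170, 171] [160, 166, 172] [158, 169, 171]
[[258.3 142. ]
 [258.3 224. ]]
[[258.3 151. ]
 [258.3 233.3]]
[[258.3 146.1]
 [258.3 220.3]]
```

Far margin is 4 px, about 4 mm as expected, so the V-block is centred. Next is the drill chuck.

Emit:
{"name": "drive_tool", "arguments": {"commands": "-1 0 0 0 -0.057; -1 -0.005 0.035 0 0; -1 -0.005 0.035 0 0; -1 -0.005 0.035 0 0; -1 -0.005 0.035 0 0; -1 -0.004 0.035 0 0; -1 -0.004 0.035 0 0; -1 0 0 0 0; -1 0 0 0 0"}}

```text
time: 7.67
ee_pos: [0.589, -0.3037, 0.1574]
tool_rot: [-3.141, 0.006, 0.004]
wrist_force: [0.3, 0.9, 0.4]
finger_gap: 0.996
gripper_force: 0.0
```

```bash
python3 -c "
from h import *
plan(591,-302.3,0,20)
c=env.calibration('wrist');i=env.camera('wrist');cv2.imwrite('pics/w4.png',i)
for z in (.046,.066): print(px(c,[[.591,-.3023,z]]).round(1))
print(px(c,[[.591+.022*np.cos(t),-.3023+.022*np.sin(t),.046] for t in(0,np.pi/2,np.pi,-np.pi/2)]).round(1))
"
```

```text
yaw now -0.2 turn -0.004 rad; shift x 2.0 y -1.4 z 137.4 pos [ 589.  -303.7  157.4] j7 -1.25 t 7.7
[[257.2 190.9]]
[[257.1 197.2]]
[[257.1 166. ]
 [231.9 191. ]
 [257.3 214.9]
 [282.5 190.9]]
```

View pics/w4.png

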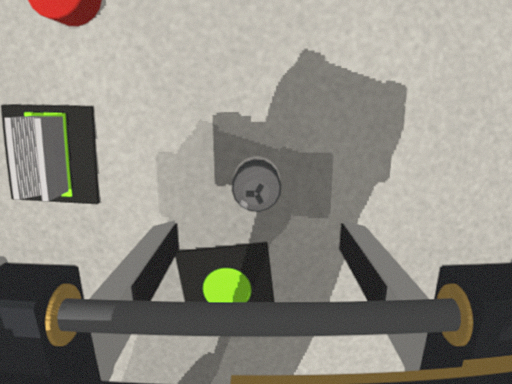

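The chuck body is centred at (256.5,187), about 1.5 mm further out than predicted. Descend and grip.

Emit:
{"name": "drive_tool", "arguments": {"commands": "-1 0.003 -0.001 0.04 -0.004; -1 0 0 0.04 0; -1 0 0 0.03 0; -1 0 0 0.018 0; -1 0 0 0.009 0; -1 0 0 0 0; 0 0 0 0 0; 1 0 0 0 0; 1 0 0 0 0; 1 0 0 0 0; 1 0 0 0 0; 1 0 0 0 0"}}

```text
time: 8.72
ee_pos: [0.5937, -0.3009, 0.0229]
tool_rot: [3.141, 0.006, 0.001]
wrist_force: [-0.3, 0.5, -0.0]
finger_gap: 0.609
gripper_force: 0.0
```

Emit:
{"name": "drive_tool", "arguments": {"commands": "1 0 0 0 0; 1 0 0 0 0; 1 0 0 0 0; 1 0 0 0 0; 1 0 0 0 0; 1 0 0 -0.02 0; 1 0 0 -0.03 0; 1 0 0 0 0"}}

```text
time: 9.38
ee_pos: [0.5956, -0.3014, 0.077]
tool_rot: [3.14, 0.006, 0.008]
wrist_force: [1.3, -0.8, -2.6]
finger_gap: 0.465
gripper_force: 35.0
```

```bash
python3 -c "
from h import *
c=env.calibration('wrist')
plan(468.7,-269.1,0,27.5)
s=env.observe();print(s['finger_gap']*94,s['gripper_force'],s['wrist_force'])"
```

```text
yaw now 0.2 turn 0.004 rad; shift x -126.9 y -32.3 z 49.5 pos [ 595.6 -301.4   77. ] j7 -1.28 t 9.4
43.68658722436847 34.99912440776825 [ 1.32310659 -0.78425717 -2.55279799]
```

Emit:
{"name": "drive_tool", "arguments": {"commands": "1 -0.025 -0.006 0 0.004; 1 -0.03 -0.008 0 0; 1 -0.03 -0.008 0 0; 1 -0.025 -0.006 0 0; 1 -0.015 -0.004 0 0; 1 0 0 0 0; 1 0 0 0 0; 1 0 0 0 0"}}

```text
time: 10.05
ee_pos: [0.4691, -0.2689, 0.0723]
tool_rot: [-3.142, 0.0, -0.001]
wrist_force: [-0.0, -0.6, -3.9]
finger_gap: 0.466
gripper_force: 35.0
```

```bash
python3 -c "
from h import *
plan(468.7,-269.1,0,30)
c=env.calibration('wrist');i=env.camera('wrist');cv2.imwrite('pics/w5.png',i)
p=pose()[0]
print(px(c,[[p[0]-.0015+.022*np.cos(t),p[1]+.022*np.sin(t),p[2]-.023+.046] for t in(0,np.pi/2,np.pi,-np.pi/2)]).round(1))
print(px(c,[[.4687+.026*np.cos(t),-.2691+.026*np.sin(t),.006] for t in(0,np.pi/2,np.pi,-np.pi/2)]).round(1))
"
```

```text
yaw now -0.0 turn -0.000 rad; shift x -0.4 y 0.2 z 42.3 pos [ 469.1 -268.9   72.3] j7 -1.24 t 10.1
[[258.8 224.9]
 [213.3 267.5]
 [258.7 306.9]
 [304.2 267.5]]
[[259.  175.2]
 [223.9 209.6]
 [259.  242.2]
 [294.1 209.6]]
```

View pics/w5.png

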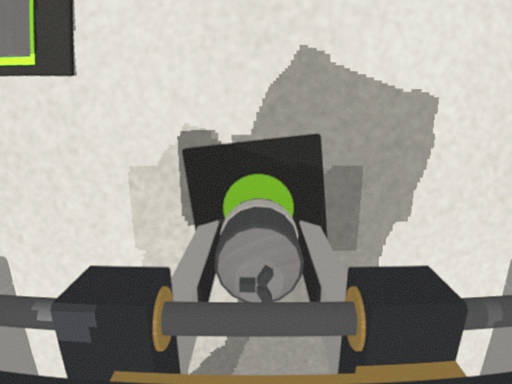

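```bash
python3 -c "
from h import *
c=env.calibration('wrist');p=pose()[0]
for z in(.047,.05):
  for o in(0,-.0015,-.003): print(z,o,px(c,[[p[0]+o+.022,p[1],z]])[0].round(1), px(c,[[p[0]+o,p[1]+.022,z]])[0].round(1))
i=cv2.imread('pics/w5.png').astype(int)
for v in list(range(168,180))+list(range(194,242,1)): print(v,i[v,258].tolist(),end=';')
"
```

```text
0.047 0 [258.8 194.9] [223.4 229.1]
0.047 -0.0015 [258.8 197.3] [223.5 231.3]
0.047 -0.003 [258.8 199.7] [223.5 233.6]
0.05 0 [258.8 196.3] [222.9 230.8]
0.05 -0.0015 [258.8 198.7] [223.  233.1]
0.05 -0.003 [258.8 201.1] [223.  235.4]
168 [45, 46, 41];169 [45, 48, 46];170 [35, 38, 36];171 [44, 43, 45];172 [40, 35, 41];173 [36, 77, 49];174 [30, 147, 95];175 [33, 176, 112];176 [43, 184, 120];177 [38, 175, 113];178 [41, 180, 118];179 [31, 177, 113];194 [39, 178, 117];195 [51, 181, 122];196 [34, 179, 120];197 [35, 170, 107];198 [73, 138, 102];199 [129, 141, 135];200 [152, 155, 160];201 [154, 158, 164];202 [152, 156, 160];203 [151, 157, 161];204 [154, 162, 165];205 [157, 164, 168];206 [132, 139, 142];207 [85, 90, 92];208 [64, 66, 60];209 [67, 68, 66];210 [70, 70, 67];211 [69, 70, 66];212 [72, 68, 71];213 [69, 70, 69];214 [67, 67, 62];215 [69, 68, 67];216 [72, 74, 71];217 [71, 67, 68];218 [68, 69, 65];219 [68, 63, 66];220 [69, 68, 66];221 [68, 67, 66];222 [71, 69, 69];223 [69, 71, 69];224 [73, 72, 68];225 [76, 75, 76];226 [73, 77, 76];227 [82, 82, 81];228 [110, 113, 113];229 [129, 128, 133];230 [129, 135, 136];231 [129, 129, 131];232 [123, 127, 131];233 [126, 125, 129];234 [129, 131, 133];235 [126, 128, 132];236 [123, 127, 128];237 [126, 130, 131];238 [127, 126, 130];239 [132, 133, 136];240 [134, 135, 136];241 [130, 131, 133];
```

The foot band's far edge is at row 198.3 and the green's far edge at row 173.4, so the chuck needs to go 2 mm further in x. Lower and release.

Emit:
{"name": "drive_tool", "arguments": {"commands": "1 0.002 0 0.012 0; 1 0 0 0.012 0; 1 0 0 0.009 0; 1 0 0 0.006 0; 1 0 0 0.003 0; 1 0 0 0 0; 1 0 0 0 0; 1 0 0 0 0; 0.1 0 0 0 0; -0.3 0 0 0 0; -1 0 0 0 0; -1 0 0 0 0"}}

```text
time: 11.1
ee_pos: [0.4708, -0.269, 0.0308]
tool_rot: [3.141, -0.0, 0.001]
wrist_force: [0.2, -0.8, 0.4]
finger_gap: 0.639
gripper_force: 0.0
```

Emit:
{"name": "drive_tool", "arguments": {"commands": "-1 0 0 0 0; -1 0 0 0 0; -1 0 0 0 0; -1 0 0 -0.02 0; -1 0 0 -0.04 0; -1 0 0 -0.04 0; -1 0 0 -0.035 0; -1 0 0 0 0; -1 0 0 0 0"}}

```text
time: 11.85
ee_pos: [0.4714, -0.2694, 0.1674]
tool_rot: [3.14, -0.001, 0.005]
wrist_force: [-0.7, 0.2, 0.1]
finger_gap: 1.0
gripper_force: 0.0
```

```bash
python3 -c "
from h import *
c=env.calibration('wrist');i=env.camera('wrist');cv2.imwrite('pics/w6.png',i)
for y in (0,30,60,90,-30): plan(449.2,302.5,y,165)
m=green(i)|cv2.inRange(i,(0,0,0),(0,0,0));
print(blobs(c,green(i),.006,20))
"
```

```text
yaw now -0.0 turn -0.000 rad; shift x -21.4 y -571.5 z 0.8 pos [ 470.6 -269.   165.8] j7 -1.20 t 11.9
yaw now -0.0 turn -0.524 rad; shift x 267.2 y -505.6 z 0.8 pos [ 470.6 -269.   165.8] j7 -1.20 t 11.9
yaw now -0.0 turn -1.048 rad; shift x 484.2 y -304.2 z 0.8 pos [ 470.6 -269.   165.8] j7 -1.20 t 11.9
yaw now -0.0 turn 1.570 rad; shift x -571.5 y 21.4 z 0.8 pos [ 470.6 -269.   165.8] j7 -1.20 t 11.9
yaw now -0.0 turn 0.523 rad; shift x -304.2 y -484.2 z 0.8 pos [ 470.6 -269.   165.8] j7 -1.20 t 11.9
[(array([252.9, 169. ]), array([ 483.8, -263.8]), array([32., 53.]), 6.0), (array([81.8, 60.2]), array([591.6, -97. ]), array([45., 73.]), 85.3)]
```

View pics/w6.png

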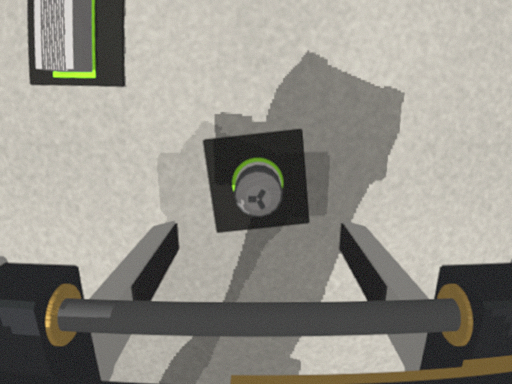

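The chuck stands upright, centred on its disc: an even green rim round the body at (258,190). Now to the ring.

Emit:
{"name": "drive_tool", "arguments": {"commands": "-1 -0.002 -0.041 0 0; -1 -0.002 -0.041 0 0; -1 -0.002 -0.041 0 0; -1 -0.002 -0.041 0 0; -1 -0.002 -0.041 0 0; -1 -0.002 -0.041 0 0; -1 -0.002 -0.041 0 0; -1 -0.002 -0.041 0 0; -1 -0.002 -0.041 0 0; -1 -0.002 -0.041 0 0; -1 -0.001 -0.041 0 0; -1 0 -0.041 0 0"}}

```text
time: 12.9
ee_pos: [0.4484, 0.2249, 0.1643]
tool_rot: [3.141, -0.0, -0.003]
wrist_force: [0.9, -0.3, 0.3]
finger_gap: 0.999
gripper_force: 0.0
```

Emit:
{"name": "drive_tool", "arguments": {"commands": "-1 0 -0.041 0 0; -1 0 -0.039 0 0; -1 0 0 0 0; -1 0 0 0 0; -1 0 0 0 0"}}

```text
time: 13.32
ee_pos: [0.4491, 0.3026, 0.1642]
tool_rot: [3.141, 0.0, -0.003]
wrist_force: [-0.3, -0.9, 0.3]
finger_gap: 0.998
gripper_force: 0.0
```

```bash
python3 -c "
from h import *
plan(449.2,302.5,0,15)
c=env.calibration('wrist');i=env.camera('wrist');cv2.imwrite('pics/w7.png',i)
h=cv2.cvtColor(i,cv2.COLOR_BGR2HSV)
for v in range(150,261,10): print(v,h[v,200:321:10].tolist()) if v in(180,200,220) else 0
m=cv2.inRange(h,(14,120,100),(28,255,255)); print(blobs(c,m,.028,100))
print(px(c,[[.4492+.03*np.cos(t),.3025+.03*np.sin(t),.028] for t in(0,np.pi/2,np.pi,-np.pi/2)]).round(1))
"
```

```text
yaw now 0.0 turn 0.000 rad; shift x 0.1 y 0.1 z 149.2 pos [449.1 302.6 164.2] j7 -2.43 t 13.3
180 [[22, 17, 161], [16, 17, 164], [23, 11, 91], [19, 146, 133], [30, 17, 92], [8, 11, 89], [27, 17, 163], [16, 18, 160], [20, 155, 128], [14, 18, 152], [6, 13, 95], [34, 18, 101], [20, 7, 103]]
200 [[22, 17, 165], [23, 19, 163], [23, 19, 165], [18, 128, 211], [20, 154, 225], [18, 151, 113], [18, 157, 114], [20, 155, 228], [19, 158, 216], [18, 18, 168], [28, 19, 163], [33, 15, 173], [24, 15, 169]]
220 [[24, 16, 158], [20, 18, 170], [19, 17, 162], [18, 16, 161], [23, 18, 171], [30, 17, 162], [15, 18, 168], [24, 15, 165], [25, 18, 168], [23, 14, 167], [23, 18, 167], [25, 18, 172], [14, 16, 173]]
[(array([390.5, 374. ]), array([219.7, 132.6]), array([351.,  25.]), 90.0), (array([458.9, 314.6]), array([298.9,  77. ]), array([89., 36.]), 17.5), (array([ 58.6, 314.7]), array([299., 527.]), array([35., 88.]), 72.8), (array([209.8, 281. ]), array([348.2, 352.8]), array([56., 42.]), 88.9), (array([256.2, 182.8]), array([451.9, 304.7]), array([59., 59.]), 43.2)]
[[258.6 154.7]
 [226.8 186.3]
 [258.5 216.4]
 [290.3 186.3]]
```

View pics/w7.png

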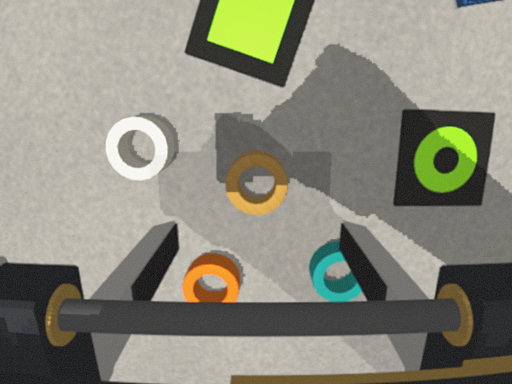

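The brass ring is at (257,183), 2 mm off the plan. The pads and look-alike rings are clear of the fingers. Descend and grip.

Emit:
{"name": "drive_tool", "arguments": {"commands": "-1 0.002 -0.002 0.04 0; -1 0 0 0.04 0; -1 0 0 0.035 0; -1 0 0 0.022 0; -1 0 0 0.012 0; -1 0 0 0 0; -1 0 0 0 0; 0 0 0 0 0; 1 0 0 0 0; 1 0 0 0 0; 1 0 0 0 0; 1 0 0 0 0"}}

```text
time: 14.37
ee_pos: [0.4519, 0.3053, 0.017]
tool_rot: [-3.141, 0.0, -0.001]
wrist_force: [0.2, 0.8, -0.1]
finger_gap: 0.681
gripper_force: 0.0
```

Emit:
{"name": "drive_tool", "arguments": {"commands": "1 0 0 0 0; 1 0 0 0 0; 1 0 0 0 0; 1 0 0 0 0"}}

```text
time: 14.7
ee_pos: [0.4518, 0.3052, 0.0168]
tool_rot: [3.142, -0.001, 0.0]
wrist_force: [-0.4, -1.2, 6.1]
finger_gap: 0.622
gripper_force: 34.9
```

```bash
python3 -c "
from h import *
plan(470.8,109.8,0,22)
s=env.observe();print(s['finger_gap']*94,s['gripper_force'],s['wrist_force'])"
```

```text
yaw now -0.0 turn -0.000 rad; shift x 19.0 y 195.4 z -5.2 pos [451.8 305.2  16.8] j7 -2.57 t 14.7
58.468796930980055 34.894287600182 [-0.36138235 -1.15714542  6.06531467]
```

Emit:
{"name": "drive_tool", "arguments": {"commands": "1 0 0 -0.015 0; 1 0 0 -0.02 0; 1 0 0 -0.015 0; 1 0 0 0 0; 1 0 0 0 0; 1 0 0 0 0"}}

```text
time: 15.2
ee_pos: [0.4513, 0.3048, 0.0656]
tool_rot: [3.141, -0.001, -0.001]
wrist_force: [0.6, -0.1, -3.7]
finger_gap: 0.616
gripper_force: 34.9
```

```bash
python3 -c "
from h import *
plan(470.8,109.8,0,22)
s=env.observe();print(s['finger_gap']*94,s['gripper_force'],s['wrist_force'])
c=env.calibration('wrist');i=env.camera('wrist');cv2.imwrite('pics/w8.png',i)
i7=cv2.imread('pics/w7.png')
p=pose()[0]
print(px(c,[[p[0]+.03*np.cos(t),p[1]+.03*np.sin(t),p[2]-.0168+.028] for t in(0,np.pi/2,np.pi,-np.pi/2)]).round(1))
"
```

```text
yaw now -0.0 turn -0.000 rad; shift x 19.5 y 195.0 z 43.6 pos [451.3 304.8  65.6] j7 -2.52 t 15.2
57.909382387943474 34.87177516333759 [ 0.55232427 -0.05901257 -3.67177087]
[[258.8 198.9]
 [200.9 254.6]
 [258.8 304.9]
 [316.7 254.6]]
```

View pics/w8.png

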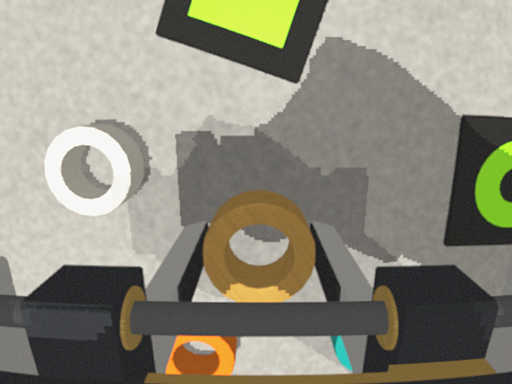

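The ring is held at columns 203–316, and its far outer wall edge is near row 192. I check for tilt or slip against predicted rows.

```bash
python3 -c "
from h import *
c=env.calibration('wrist');p=pose()[0];b=p[2]-.0168
for o in(0,.002,.004):
  print(o,[px(c,[[p[0]+o+r,p[1],z]])[0,1].round(1) for r,z in((.03,b),(.03,b+.028),(.018,b+.028),(-.018,b),(-.018,b+.028),(-.03,b+.028))])
i=cv2.imread('pics/w8.png').astype(int)
print([(v,i[v,258].sum()) for v in range(184,304)])
i7=cv2.imread('pics/w8.png');r=cv2.resize(i7[170:310,190:330],(560,560),interpolation=cv2.INTER_CUBIC);cv2.imwrite('pics/w8c.png',r)
"
```

```text
0 [np.float64(185.4), np.float64(198.8), np.float64(221.8), np.float64(261.6), np.float64(285.5), np.float64(304.9)]
0.002 [np.float64(182.0), np.float64(194.8), np.float64(218.0), np.float64(258.6), np.float64(282.2), np.float64(301.7)]
0.004 [np.float64(178.5), np.float64(190.9), np.float64(214.2), np.float64(255.7), np.float64(278.8), np.float64(298.5)]
[(184, np.int64(332)), (185, np.int64(323)), (186, np.int64(318)), (187, np.int64(311)), (188, np.int64(323)), (189, np.int64(308)), (190, np.int64(291)), (191, np.int64(267)), (192, np.int64(281)), (193, np.int64(284)), (194, np.int64(292)), (195, np.int64(279)), (196, np.int64(285)), (197, np.int64(289)), (198, np.int64(271)), (199, np.int64(272)), (200, np.int64(283)), (201, np.int64(284)), (202, np.int64(291)), (203, np.int64(308)), (204, np.int64(323)), (205, np.int64(322)), (206, np.int64(319)), (207, np.int64(311)), (208, np.int64(307)), (209, np.int64(313)), (210, np.int64(317)), (211, np.int64(308)), (212, np.int64(322)), (213, np.int64(310)), (214, np.int64(304)), (215, np.int64(303)), (216, np.int64(310)), (217, np.int64
[... 1199 characters left out ...]
2, np.int64(271)), (273, np.int64(266)), (274, np.int64(265)), (275, np.int64(280)), (276, np.int64(282)), (277, np.int64(283)), (278, np.int64(277)), (279, np.int64(292)), (280, np.int64(282)), (281, np.int64(274)), (282, np.int64(281)), (283, np.int64(266)), (284, np.int64(285)), (285, np.int64(279)), (286, np.int64(288)), (287, np.int64(308)), (288, np.int64(397)), (289, np.int64(506)), (290, np.int64(536)), (291, np.int64(528)), (292, np.int64(528)), (293, np.int64(512)), (294, np.int64(511)), (295, np.int64(516)), (296, np.int64(512)), (297, np.int64(513)), (298, np.int64(515)), (299, np.int64(513)), (300, np.int64(520)), (301, np.int64(503)), (302, np.int64(336)), (303, np.int64(202))]
```

View pics/w8c.png

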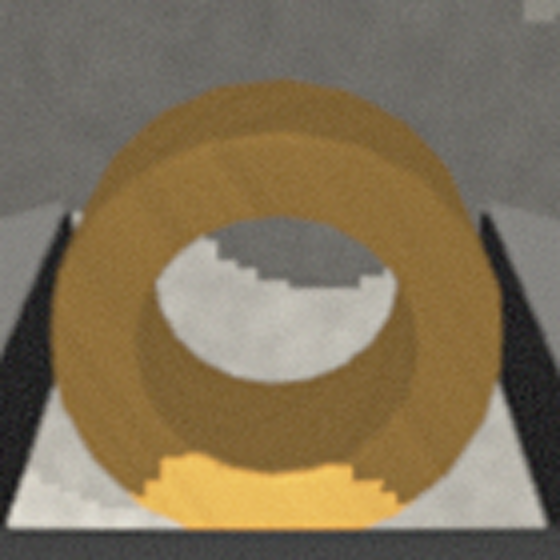

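The ring is level, sitting about 1.3 mm behind the TCP in x. Carry it to its pad.

Emit:
{"name": "drive_tool", "arguments": {"commands": "1 0.003 0.02 0 0; 1 0.004 0.035 0 0; 1 0.004 0.035 0 0; 1 0.004 0.035 0 0; 1 0.003 0.035 0 0; 1 0.002 0.025 0 0; 1 0.001 0.01 0 0; 1 0 0 0 0; 1 0 0 0 0; 1 0 0 0 0"}}

```text
time: 16.08
ee_pos: [0.4723, 0.1116, 0.0662]
tool_rot: [-3.141, -0.002, 0.001]
wrist_force: [0.8, -0.1, -3.3]
finger_gap: 0.62
gripper_force: 34.9
```

```bash
python3 -c "
from h import *
plan(472.8,109.8,0,23.5)
s=env.observe();print(s['finger_gap']*94,s['gripper_force'])
c=env.calibration('wrist');i=env.camera('wrist');cv2.imwrite('pics/w9.png',i)
p=pose()[0]
m=green(i)
k=max(cv2.findContours(m,cv2.RETR_EXTERNAL,cv2.CHAIN_APPROX_NONE)[0],key=cv2.contourArea)[:,0]
k=k[np.hypot(k[:,0]-258,0)<80]
# topmost arc of the disc: per-column first green pixel
pts=[(u,np.argmax(m[:,u]>0)-.5) for u in range(k[:,0].min(),k[:,0].max()+1) if m[:,u].any()]
w=world(c,pts,.006)*1e3
from scipy.optimize import least_squares
r=least_squares(lambda q:np.hypot(*(w-q).T)-34,[471,110],loss='soft_l1');print(r.x,np.abs(r.fun).mean(),len(w))
b=p[2]-.0168
print('far bottom row pred (off -1.3):',px(c,[[p[0]-.0013+.029,p[1],b]])[0]);print([(v,i[v,258].tolist()) for v in range(150,205,1)])
"
```

```text
yaw now 0.1 turn 0.001 rad; shift x 0.5 y 1.8 z 42.7 pos [472.3 111.6  66.2] j7 -2.14 t 16.1
58.30952040054883 34.87203100696206
[472.13877329 110.70221678] 0.13453974119108522 95
far bottom row pred (off -1.3): [258.66019376 189.21671744]
[(150, [38, 40, 38]), (151, [40, 44, 47]), (152, [35, 38, 37]), (153, [38, 41, 38]), (154, [34, 35, 31]), (155, [38, 38, 39]), (156, [33, 28, 31]), (157, [36, 38, 40]), (158, [43, 44, 41]), (159, [34, 38, 36]), (160, [41, 46, 42]), (161, [38, 40, 41]), (162, [34, 39, 39]), (163, [34, 31, 33]), (164, [44, 37, 43]), (165, [31, 68, 46]), (166, [37, 139, 90]), (167, [42, 173, 112]), (168, [41, 173, 114]), (169, [45, 172, 112]), (170, [37, 171, 112]), (171, [37, 168, 106]), (172, [39, 171, 110]), (173, [25, 165, 105]), (174, [33, 167, 111]), (175, [42, 171, 114]), (176, [35, 169, 109]), (177, [36, 171, 112]), (178, [41, 171, 111]), (179, [44, 170, 110]), (180, [41, 171, 112]), (181, [40, 168, 110]), (182, [34, 168, 109]), (183, [36, 167, 108]), (184, [41, 171, 111]), (185, [42, 172, 112]), (186, [38, 170, 109]), (187, [33, 167, 107]), (188, [36, 169, 111]), (189, [48, 152, 117]), (190, [51, 122, 129]), (191, [58, 104, 131]), (192, [57, 104, 137]), (193, [56, 104, 134]), (194, [60, 109, 136]), (195, [56, 105, 135]), (196, [61, 108, 137]), (197, [53, 103, 133]), (198, [64, 107, 137]), (199, [56, 101, 130]), (200, [60, 106, 133]), (201, [61, 108, 135]), (202, [57, 106, 139]), (203, [58, 113, 150]), (204, [65, 125, 162])]
```

The pad's arc fits a 34 mm radius circle to 0.1 mm, so the move is +1 mm in x and +1 mm in y. Lower and release.

Emit:
{"name": "drive_tool", "arguments": {"commands": "1 0.001 0.001 0.012 0; 1 0 0 0.012 0; 1 0 0 0.009 0; 1 0 0 0.006 0; 1 0 0 0.003 0; 1 0 0 0 0; 1 0 0 0 0; 1 0 0 0 0; -0.1 0 0 0 0; -0.5 0 0 0 0; -1 0 0 0 0; -1 0 0 0 0"}}

```text
time: 17.13
ee_pos: [0.4739, 0.1092, 0.0247]
tool_rot: [-3.141, 0.001, -0.001]
wrist_force: [-0.6, -0.2, 0.3]
finger_gap: 0.798
gripper_force: 0.0
```

Emit:
{"name": "drive_tool", "arguments": {"commands": "-1 0 0 0 0; -1 0 0 0 0; -1 0 0 0 0; -1 0 0 -0.02 0; -1 0 0 -0.04 0; -1 0 0 -0.04 0; -1 0 0 -0.035 0; -1 0 0 0 0; -1 0 0 0 0"}}

```text
time: 17.88
ee_pos: [0.4746, 0.1091, 0.1611]
tool_rot: [3.142, -0.001, 0.006]
wrist_force: [-0.3, -1.3, -2.2]
finger_gap: 1.001
gripper_force: 0.0
```

```bash
python3 -c "
from h import *
c=env.calibration('wrist');i=env.camera('wrist');cv2.imwrite('pics/w10.png',i)
for y in (13.7,-76.3): plan(652,89,y,165)
h=cv2.cvtColor(i,cv2.COLOR_BGR2HSV)
print(blobs(c,cv2.inRange(h,(12,110,80),(28,255,255)),.034,100)); print(blobs(c,green(i)|cv2.inRange(h,(12,110,80),(28,255,255)),.006,100))
"
```

```text
yaw now -0.0 turn -0.240 rad; shift x 168.5 y 61.6 z -5.3 pos [473.8 108.9 159.7] j7 -2.04 t 17.9
yaw now -0.0 turn 1.331 rad; shift x 61.6 y -168.5 z -5.3 pos [473.8 108.9 159.7] j7 -2.04 t 17.9
[(array([392.4, 374. ]), array([256.1, -56.5]), array([339.,  26.]), 89.9), (array([458.7, 314.6]), array([ 332.3, -108.6]), array([87., 36.]), 18.3), (array([ 58.7, 314.8]), array([332.3, 326.5]), array([36., 87.]), 72.7), (array([258.8, 190.1]), array([473.2, 109. ]), array([58., 63.]), 88.7)]
[(array([392.4, 374. ]), array([228.4, -72.2]), array([371.,  29.]), 89.9), (array([458.7, 314.6]), array([ 311.8, -129.2]), array([96., 39.]), 18.3), (array([ 58.7, 314.8]), array([311.9, 347.1]), array([40., 95.]), 72.7), (array([257.6, 187. ]), array([469.2, 110.1]), array([68., 73.]), 90.0), (array([51.6, 52.7]), array([603.3, 309.5]), array([66., 66.]), 71.0), (array([452.6,  51.8]), array([602.7, -77.3]), array([46., 74.]), 86.8)]
```

View pics/w10.png

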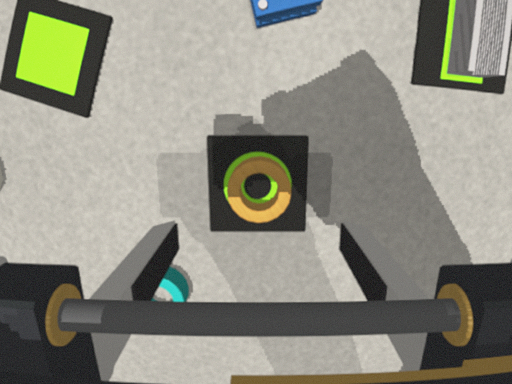

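The ring lies flat and centred on its silhouette to about 1.5 mm. The square pad reads (603.3, 309.5) at −19°. Now to the tool post.

Emit:
{"name": "drive_tool", "arguments": {"commands": "-1 0 0 0 -0.12; -1 0 0 0 -0.12; -1 0.033 0.012 0 0; -1 0.034 0.012 0 0; -1 0.034 0.013 0 0; -1 0.034 0.012 0 0; -1 0.034 0.012 0 0; -1 0 0 0 0; -1 0 0 0 0; -1 0 0 0 0"}}

```text
time: 18.77
ee_pos: [0.6511, 0.0905, 0.1576]
tool_rot: [-3.118, -0.377, 0.005]
wrist_force: [0.0, 0.3, 0.1]
finger_gap: 0.997
gripper_force: 0.0
```

```bash
python3 -c "
from h import *
plan(652,89,13.7,20)
c=env.calibration('wrist');i=env.camera('wrist');cv2.imwrite('pics/w11.png',i)
h=cv2.cvtColor(i,cv2.COLOR_BGR2HSV)
m=cv2.inRange(h,(100,90,120),(125,255,255)); print(blobs(c,m,.044,100)); print(blobs(c,cv2.inRange(h,(100,90,40),(125,255,255)),.044,100))
a=np.radians(13.7);X=np.array([np.cos(a),np.sin(a)]);Y=np.array([-X[1],X[0]])
for z in(.044,0):print(px(c,[np.r_[np.array([.652,.089])+.028*(u*X+v*Y),z] for u,v in((1,1),(1,-1),(-1,-1),(-1,1))]).round(1).tolist())
print([(v,h[v,258].tolist()) for v in range(135,235,3)]); print([(u,h[200,u].tolist()) for u in range(215,305,2)])
"
```

```text
yaw now 13.8 turn 0.002 rad; shift x 0.5 y 1.7 z 137.6 pos [651.1  90.5 157.6] j7 -1.76 t 18.8
[(array([261.8, 211.6]), array([634.6,  83.4]), array([13., 46.]), 13.8)]
[(array([259.1, 183.1]), array([658.4,  91.7]), array([60., 55.]), 13.8)]
[[227.8, 160.2], [293.1, 160.3], [291.3, 221.9], [229.1, 221.8]]
[[231.8, 152.9], [288.6, 153.0], [287.3, 207.2], [232.8, 207.1]]
[(135, [12, 13, 97]), (138, [8, 21, 99]), (141, [20, 15, 104]), (144, [27, 23, 102]), (147, [30, 18, 101]), (150, [108, 29, 88]), (153, [105, 158, 95]), (156, [105, 151, 86]), (159, [108, 150, 102]), (162, [105, 154, 101]), (165, [107, 139, 103]), (168, [105, 153, 102]), (171, [105, 156, 103]), (174, [105, 150, 100]), (177, [104, 144, 99]), (180, [6, 12, 104]), (183, [8, 10, 106]), (186, [0, 9, 110]), (189, [0, 5, 110]), (192, [6, 12, 108]), (195, [15, 9, 114]), (198, [6, 11, 113]), (201, [108, 109, 101]), (204, [105, 169, 145]), (207, [107, 158, 173]), (210, [105, 173, 167]), (213, [106, 164, 171]), (216, [105, 163, 172]), (219, [109, 26, 168]), (222, [16, 19, 176]), (225, [21, 19, 179]), (228, [22, 16, 173]), (231, 
[... 370 characters left out ...]
66, 97]), (245, [106, 155, 97]), (247, [106, 154, 103]), (249, [107, 148, 100]), (251, [106, 150, 102]), (253, [107, 135, 100]), (255, [109, 77, 103]), (257, [111, 35, 101]), (259, [99, 24, 107]), (261, [116, 36, 107]), (263, [104, 80, 102]), (265, [106, 135, 100]), (267, [106, 143, 105]), (269, [107, 135, 104]), (271, [104, 158, 97]), (273, [106, 176, 94]), (275, [105, 161, 98]), (277, [105, 145, 100]), (279, [107, 139, 99]), (281, [104, 167, 96]), (283, [106, 151, 103]), (285, [106, 149, 103]), (287, [107, 143, 100]), (289, [107, 154, 98]), (291, [143, 11, 90]), (293, [18, 22, 138]), (295, [17, 17, 107]), (297, [30, 17, 106]), (299, [10, 8, 100]), (301, [13, 23, 102]), (303, [24, 13, 96])]
```

Emit:
{"name": "drive_tool", "arguments": {"commands": "-1 0.003 0.001 0.04 0; -1 0 0 0.04 0; -1 0 0 0.033 0; -1 0 0 0.018 0; -1 0 0 0.009 0; -1 0 0 0 0; -1 0 0 0 0; 0 0 0 0 0; 1 0 0 0 0; 1 0 0 0 0; 1 0 0 0 0; 1 0 0 0 0", "squeeze": 40}}

```text
time: 19.82
ee_pos: [0.6556, 0.0898, 0.0199]
tool_rot: [3.119, 0.376, 0.001]
wrist_force: [0.0, 0.1, -0.1]
finger_gap: 0.685
gripper_force: 0.0
```

Emit:
{"name": "drive_tool", "arguments": {"commands": "1 0 0 0 0; 1 0 0 0 0; 1 0 0 0 0; 1 0 0 0 0; 1 0 0 -0.02 0; 1 0 0 -0.03 0; 1 0 0 -0.03 0; 1 0 0 0 0; 1 0 0 0 0"}}

```text
time: 20.57
ee_pos: [0.6557, 0.0894, 0.0999]
tool_rot: [3.119, 0.375, 0.002]
wrist_force: [-0.7, 0.5, -9.1]
finger_gap: 0.597
gripper_force: 40.0
```

```bash
python3 -c "
from h import *
plan(603.3,309.5,71,60)
s=env.observe();print(s['finger_gap']*94,s['gripper_force'],s['wrist_force'])"
```

```text
yaw now 13.7 turn -1.000 rad; shift x 191.0 y -121.2 z 39.9 pos [655.7  89.4  99.9] j7 -1.78 t 20.6
56.076349547992194 39.99733328819275 [-0.68151229  0.47711046 -9.10258141]
```

Emit:
{"name": "drive_tool", "arguments": {"commands": "1 0 0 0 -0.1; 1 0 0 0 -0.1; 1 0 0 0 -0.1; 1 0 0 0 -0.1; 1 0 0 0 -0.1; 1 0 0 0 -0.1; 1 0 0 0 -0.1; 1 0 0 0 -0.1; 1 0 0 0 -0.1; 1 0 0 0 -0.1; 1 0.02 -0.012 0 0; 1 0.03 -0.02 0 0"}}

```text
time: 21.57
ee_pos: [0.6415, 0.143, 0.0964]
tool_rot: [2.562, 1.818, -0.006]
wrist_force: [0.7, 1.5, -6.9]
finger_gap: 0.591
gripper_force: 40.0
```

Emit:
{"name": "drive_tool", "arguments": {"commands": "1 0.033 -0.021 0 0; 1 0.034 -0.021 0 0; 1 0.034 -0.021 0 0; 1 0.025 -0.016 0.01 0; 1 0.015 -0.01 0.015 0; 1 0 0 0.01 0; 1 0 0 0 0; 1 0 0 0 0; 1 0 0 0 0"}}

```text
time: 22.32
ee_pos: [0.6035, 0.3083, 0.064]
tool_rot: [2.558, 1.823, -0.002]
wrist_force: [0.6, 1.0, -7.3]
finger_gap: 0.591
gripper_force: 40.0
```

```bash
python3 -c "
from h import *
plan(603.3,309.5,71,27)
c=env.calibration('wrist');i=env.camera('wrist');cv2.imwrite('pics/w12.png',i)
p,R,a,s=pose();print(s['gripper_force'])
h=cv2.cvtColor(i,cv2.COLOR_BGR2HSV)
m=green(i); uu=np.where(m.any(0))[0]; uu=uu[(uu>200)&(uu<320)]
print('far green',[(u,int(np.argmax(m[:,u]>0))) for u in uu[::8]])
g=np.array([.6033,.3095]);r=np.radians(71);X=np.array([np.cos(r),np.sin(r)]);Y=np.array([-X[1],X[0]])
print('pred',px(c,[np.r_[g+.032*(u*X+v*Y),.006] for u,v in((1,1),(1,-1),(-1,-1),(-1,1))]).round(1).tolist())
r=np.radians(a);X=np.array([np.cos(r),np.sin(r)]);Y=np.array([-X[1],X[0]])
for z in(p[2]-.0195,p[2]-.0195+.044): print('post',px(c,[np.r_[p[:2]+.028*(u*X+v*Y),z] for u,v in((1,1),(1,-1),(-1,-1),(-1,1))]).round(1).tolist())
print([(v,h[v,245].tolist()) for v in range(130,230,2)])
"
```

```text
yaw now 70.9 turn -0.001 rad; shift x 1.1 y -0.6 z 37.0 pos [603.5 308.3  64. ] j7 -1.26 t 22.3
39.99746024608612
far green [(np.int64(210), 166), (np.int64(218), 165), (np.int64(226), 165), (np.int64(234), 165), (np.int64(242), 165), (np.int64(250), 165), (np.int64(258), 165), (np.int64(266), 165), (np.int64(274), 165), (np.int64(282), 165), (np.int64(290), 165), (np.int64(298), 165)]
pred [[210.0, 166.1], [302.5, 166.0], [299.6, 251.1], [213.4, 251.1]]
post [[209.0, 186.3], [305.4, 186.3], [301.8, 273.0], [212.6, 272.9]]
post [[195.1, 209.4], [318.6, 209.5], [312.5, 315.3], [201.3, 315.2]]
[(130, [25, 18, 184]), (132, [21, 18, 183]), (134, [25, 17, 177]), (136, [20, 17, 176]), (138, [26, 12, 164]), (140, [36, 21, 62]), (142, [30, 14, 54]), (144, [170, 13, 58]), (146, [53, 20, 52]), (148, [60, 17, 60]), (150, [60, 17, 60]), (152, [69, 34, 53]), (154, [47, 32, 55]), (156, [45, 9, 54]), (158, [48, 24, 53]), (160, [26, 32, 55]), (162, [173, 18, 57]), (164, [40, 42, 54]), (166, [43, 192, 238]), (168, [40, 195, 245]), (170, [40, 194, 244]), (172, [40, 196, 244]), (174, [40, 198, 243]), (176, [40, 191, 244]), (178, [40, 199, 243]), (180, [39, 193, 244]), (182, [41, 194, 246]), (184, [43, 209, 167]), (186, [44, 199, 164]), (188, [45, 181, 161]), (190, [97, 107, 98]), (192, [106, 156, 103]), (194, [105, 156, 121]), (196, [105, 169, 174]), (198, [106, 157, 179]), (200, [105, 161, 109]), (202, [105, 159, 101]), (204, [107, 133, 107]), (206, [106, 150, 104]), (208, [107, 143, 107]), (210, [105, 158, 102]), (212, [106, 158, 132]), (214, [106, 162, 178]), (216, [106, 158, 181]), (218, [105, 163, 180]), (220, [105, 166, 178]), (222, [105, 161, 179]), (224, [105, 169, 131]), (226, [106, 152, 111]), (228, [105, 159, 101])]
```

The pad edge sits where predicted (row 165–166) and the post sits about 2 mm behind the TCP, so shift +4 mm in x. Lower and release.

Emit:
{"name": "drive_tool", "arguments": {"commands": "1 0.004 -0.001 0.01 0; 1 0 0 0.01 0; 1 0 0 0.008 0; 1 0 0 0.006 0; 1 0 0 0.003 0; 1 0 0 0 0; 1 0 0 0 0; 1 0 0 0 0; 0.1 0 0 0 0; -0.4 0 0 0 0; -1 0 0 0 0; -1 0 0 0 0"}}

```text
time: 23.37
ee_pos: [0.6038, 0.3142, 0.0282]
tool_rot: [2.557, 1.825, 0.002]
wrist_force: [-0.6, -0.5, -0.7]
finger_gap: 0.771
gripper_force: 0.0
```

Emit:
{"name": "drive_tool", "arguments": {"commands": "-1 0 0 0 0; -1 0 0 0 0; -1 0 0 0 0; -1 0 0 -0.02 0; -1 0 0 -0.04 0; -1 0 0 -0.04 0; -1 0 0 -0.04 0; -1 0 0 0 0; -1 0 0 0 0"}}

```text
time: 24.12
ee_pos: [0.6043, 0.3144, 0.1699]
tool_rot: [2.557, 1.824, 0.006]
wrist_force: [0.2, 0.6, -1.0]
finger_gap: 1.0
gripper_force: 0.0
```

```bash
python3 -c "
from h import *
plan(603.3,309.5,71,27)
c=env.calibration('wrist');i=env.camera('wrist')
h=cv2.cvtColor(i,cv2.COLOR_BGR2HSV)
m=green(i); b=cv2.inRange(h,(98,90,40),(125,255,255))
for n,q in(('g',m),('b',b),('gb',m|b)):
  print(n,[(v,np.where(q[v,150:370])[0][[0,-1]]+150) for v in(165,180,195) if q[v,150:370].any()],[(u,np.where(q[100:250,u])[0][[0,-1]]+100) for u in (245,272) if q[100:250,u].any()])
w=i;t=cv2.imread('pics/top0.png');T=env.camera('top')
cv2.imwrite('pics/fin.png',np.vstack([cv2.resize(T[100:290,120:440],(640,380)),cv2.resize(w[90:270,130:390],(317,219)).repeat(1,1) if 0 else np.hstack([cv2.resize(w[90:270,130:390],(317,219)),cv2.resize(env.camera('scene')[90:320,110:390],(323,219))])]))
"
```

```text
yaw now 71.0 turn 0.000 rad; shift x -5.0 y 0.7 z 142.9 pos [604.3 314.4 169.9] j7 -1.21 t 24.1
g [] [(245, array([153, 155])), (272, array([153, 155]))]
b [(165, array([226, 288])), (180, array([226, 288])), (195, array([226, 287]))] [(245, array([157, 222])), (272, array([157, 222]))]
gb [(165, array([226, 288])), (180, array([226, 288])), (195, array([226, 287]))] [(245, array([153, 222])), (272, array([153, 222]))]
```

View pics/fin.png

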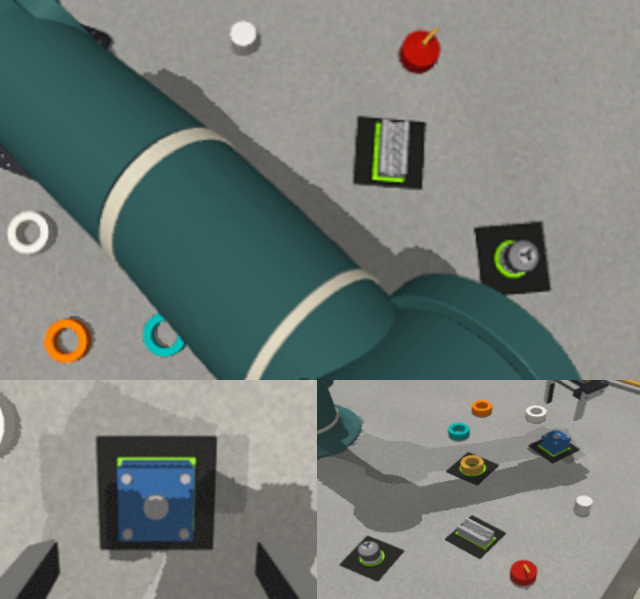

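The final picture shows all four parts upright on their pads. The oil can, billet and look-alike rings haven't moved, and the gripper is open and clear. I hand the job in.

```bash
python3 -c "
from rig import env
print(env.finish_job())"
```

```text
the job is handed in; nothing more can be done
None
```

All four accessories are upright on their matching pads, centred to about 2 mm with the V-block and tool post lined up, the oil can, billet and look-alike rings are untouched, the gripper is open and clear, and the job was handed in at about 24 s.

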